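# Test brass handle sleeves on the gauge pins

## Robot

A 6-joint arm with a two-finger parallel gripper is mounted at the origin on the work surface. World frame = base frame: x ahead of the robot, y to its left, z up, the work surface at z = 0. Lengths are in mm, angles in rad, forces in N, time in s.
With the tool pointing down it reaches from about 275 to 1000 mm from the base axis. Payload 8.4 kg.
Tool frame: the origin (TCP) lies between the finger pads; the fingertips stand 17 mm ahead of it and the grasp point (between the pads) lies 2 mm behind it; z points along the fingers, y is the line along which they close (so a half turn about z gives the same grasp; the last joint's range is limited). The gripper opens to 85 mm and grips with 20 to 120 N. Pads are 22 mm wide; open, the fingers measure 114 mm over their backs; the gripper's body (76 mm by 85 mm) begins 54 mm behind the grasp point. The pads swing forward as they close: fully open they stand 13 mm farther back than shut.
Start: joints at [-1.141, 0.353, 1.633, -0, 1.155, -0.002], TCP at [261.565, -567.637, 248.281] pointing down, gripper open.
Joint ranges: [-2.63, 2.63], [-0.92, 2.1], [0.06, 2.66], [-1.3, 4.44], [0, 2.69], [-3.02, 3.02]. Speed limits (rad/s): [2.22, 2.22, 2.79, 3.14, 3.14, 3.14].

## Interface

Orientations are given as [roll, pitch, yaw] about the fixed x, y, z axes, in that order (R = Rz(yaw) Ry(pitch) Rx(roll)).
In Python, from rig import sense, grab_frame, sign_off gives the robot as it stands. The module is installed in compiled form; this text tells all that it offers.
- The arm moves only by the tool send_rows, never from a script. Its argument "moves" is a list that holds one entry, the list of rows, each a list of 7 numbers: the shift along the world's x, y, z in m, then the turn, a rotation vector about the world's x, y, z in rad, then the opening, from -1 (shut) to 1 (fully open). In form: [[[dx, dy, dz, rx, ry, rz, jaw], ...]]. A call has 1 to 10 rows; each row shifts and turns the commanded pose from where the row before left it; what a row does not reach is not made up. A row lasts 1/10 s, in which the tool goes at most 50 mm and 8.59 degrees, less where a joint would pass 70% of its speed; a pose out of reach is approached as far as the arm can. A call with a gripper value outside its range is refused whole. The fingers move at their own pace and stop on an object; "grip_force" is the grip in N (left out, the last holds). Time passes only in rows, so rows that do not move let the fingers close. It gives the time, the measured TCP pose, the force, the opening and the grip force at its end, in the units of the state.
- sense(): the state, without advancing time (a new reading comes with each control period).
- grab_frame(name): name is "scene" or "side" or "wrist"; returns a dict with "img" (480x640x3 uint8, red, green, blue), "mtx" (3x3 intrinsics, pixels), "dist" ([k1, k2, p1, p2, k3] as OpenCV has them; the pictures are not rectified), "rvec" (rotation vector, rad) and "tvec" (3), from world to camera coordinates, as OpenCV has them; the wrist camera has in their place "T_tool_cam" (4x4, takes a point from camera to tool coordinates, whose origin is the TCP and whose axes are the flange's). Camera axes: x right, y down, z forward; pixel columns grow to the right and rows downward; lengths in mm; the calibration is good to about 2 mm. A picture is of the moment at which its call begins: read the wrist's pose just before it. There is no depth.
- sign_off(): hands the job in; it is judged then, once.
The state is a dict: "clock": time; "qpos": joint angles; "qvel": joint speeds; "joint_efforts": joint torques, N m; "eef_pos": TCP position; "tcp_rot": TCP orientation; "contact_force": force on the tool from outside, world axes, zero at the start; "wrist_torque": the same for the moment, N m; "opening": opening from 0.0 (shut) to 1.0 (fully open); "grasp_force": force on a finger pad.
Only numpy, scipy, OpenCV 4.12 (cv2) and the standard library are available. Lean on these libraries where they do the work, as an engineer would, in place of code of your own. Each camera call takes 0.05 s, during which the arm holds its last target. There are 200 camera calls.

## Task

Test the three brass handle sleeves on the gauge: push each along its lane towards its pin, without forcing it. Leave every sleeve that slides on fully home against the back plate; put any sleeve that is stopped at the nose of its pin into the square plywood tray. Leave everything else on the bench where it is.

Things in the scene. Friction and masses are not known exactly. Their poses are not given: they have to be found in the camera images.
- gauge: fixed fit gauge, wooden base 170 x 190 mm: three lanes along x at y = -64, 0, 64 mm, each a 24 mm wide rib with two rods (tops 37 mm high) that carry a sleeve, its axis 50 mm up. Near ends (x = -85) open; steel back plate 64 mm high, near face at x = 70; from it a level pin 22 mm thick, 32 mm long, over each lane. Origin: centre of the underside; x towards the back plate, z up
- tray: square open plywood tray for rejected sleeves, fixed to the bench, 130 x 130 mm outside, 30 mm high, walls and floor 6 mm thick. Origin: centre of its underside, z up. It may stand on either side of the gauge
- home_a (a point): middle of a sleeve that is fully home on the pin of the first lane (lane at gauge y = -64 mm), its end against the back plate: gauge x = 50, z = 50 mm
- home_b (a point): middle of a sleeve that is fully home on the pin of the middle lane (lane at gauge y = 0 mm), its end against the back plate: gauge x = 50, z = 50 mm
- home_c (a point): middle of a sleeve that is fully home on the pin of the third lane (lane at gauge y = 64 mm), its end against the back plate: gauge x = 50, z = 50 mm
- nose_a (a point): middle of a sleeve whose end stands against the nose of the pin of the first lane (lane at gauge y = -64 mm): gauge x = 18, z = 50 mm
- nose_b (a point): middle of a sleeve whose end stands against the nose of the pin of the middle lane (lane at gauge y = 0 mm): gauge x = 18, z = 50 mm
- nose_c (a point): middle of a sleeve whose end stands against the nose of the pin of the third lane (lane at gauge y = 64 mm): gauge x = 18, z = 50 mm
- sleeve_one: plain brass sleeve, a tube 32 mm outside, 40 mm long, about 120 g, lying on any one of the gauge's lanes. Origin: middle of the tube; x is its axis, along the lane. Outside, all three are alike; a good one has a bore wider than the 22 mm pin, a tight one a narrower bore that cannot enter. How many are tight, and which, the test must show
- sleeve_two: plain brass sleeve, a tube 32 mm outside, 40 mm long, about 120 g, lying on any one of the gauge's lanes. Origin: middle of the tube; x is its axis, along the lane. Outside, all three are alike; a good one has a bore wider than the 22 mm pin, a tight one a narrower bore that cannot enter. How many are tight, and which, the test must show
- sleeve_three: plain brass sleeve, a tube 32 mm outside, 40 mm long, about 120 g, lying on any one of the gauge's lanes. Origin: middle of the tube; x is its axis, along the lane. Outside, all three are alike; a good one has a bore wider than the 22 mm pin, a tight one a narrower bore that cannot enter. How many are tight, and which, the test must show
- glue_bottle: bystander: white square glue bottle 75 x 75 mm, 160 mm high with its blue cone; on the other side of the gauge from the tray; origin at the underside
- mug: bystander: white mug, 80 mm wide, 95 mm high, handle at its +y; origin at the underside
- jar: bystander: amber jar with a dark cap, 66 mm wide, 80 mm high; origin at the underside
- spool: bystander: dark wooden thread spool, standing, 48 mm wide, 56 mm high; origin at the underside
- hammer: bystander: small hammer lying across the bench between robot and gauge, about 200 mm long, under 40 mm high; origin at its middle
- tape_measure: bystander: black tape measure, 65 x 35 mm, 55 mm high; origin at the underside
Not all that is in view belongs to the job. Of the things that look like the tray, the middle-sized one is meant.

How it is judged (in metres and radians):
On the way:
1. the tight sleeve has been tried: it stands with its end against the nose of a pin (within 5 mm) ((distance between sleeve_two and nose_a below 0.005 m or distance between sleeve_two and nose_b below 0.005 m or distance between sleeve_two and nose_c below 0.005 m)), for 0.1 s.
At the end, for the whole second after the job is handed in: each sleeve that fits is on a pin within 5 mm of fully home against the back plate; the tight sleeve lies in the tray, its middle within 55 mm of the tray's centre along both sides and less than 30 mm above the bench; all are at rest ((distance between sleeve_one and home_a below 0.005 m or distance between sleeve_one and home_b below 0.005 m or distance between sleeve_one and home_c below 0.005 m) and (distance between sleeve_three and home_a below 0.005 m or distance between sleeve_three and home_b below 0.005 m or distance between sleeve_three and home_c below 0.005 m) and x of sleeve_two in the frame of tray between -0.055 and 0.055 m and y of sleeve_two in the frame of tray between -0.055 and 0.055 m and z of sleeve_two in the frame of tray below 0.03 m and linear speed of each of sleeve_one, sleeve_two, sleeve_three below 0.05 m/s); the robot touches nothing.
It fails at once if a sleeve is forced: pressed against the gauge with more than 60 N (contact force between any of sleeve_one, sleeve_two, sleeve_three and gauge above 60 N).
It fails at once if another thing on the bench is moved by more than 30 mm (distance of any of glue_bottle, mug, jar, spool, hammer, tape_measure from where it was at the start of the episode above 0.03 m).
It also fails if it takes over 64 s, if anything falls off the work surface, if the arm or the gripper's body presses on something with over 40 N, if the wrist force passes 120 N, or if a joint passes its speed limit or range.

## Working session

There is one attempt and no reset: what is moved stays moved. The work goes in short steps, Python scripts to look and compute and a tool call to move; the robot and the scene stay as the last step left them, time stands still between calls to the robot, and variables do not carry over. Pictures are saved under pics/ and viewed, at most 10 in all, crops included, and the job is handed in when it is done.

Besides the shell and the picture viewer there is one more tool, called after "Call:" as name([rows], argument=value, ...), one row to a line, values as JSON. send_rows: Moves the arm, as the interface text tells. Its arguments: {"type":"object","properties":{"moves":{"type":"array"},"grip_force":{"type":"number"}},"required":["moves"]}

```bash
mkdir -p pics
cat > h.py <<'E'
import numpy as np, cv2
from rig import sense, grab_frame, sign_off
def cam(f, s=None):
    """R (world->cam), t"""
    if 'rvec' in f: 
        return cv2.Rodrigues(np.array(f['rvec'],float))[0], np.array(f['tvec'],float).ravel()
    r=np.array(s['tcp_rot'],float).ravel()
    from scipy.spatial.transform import Rotation as Ro
    T=np.eye(4); T[:3,:3]=Ro.from_euler('xyz',r).as_matrix(); T[:3,3]=s['eef_pos']
    C=np.linalg.inv(T@np.array(f['T_tool_cam'])); return C[:3,:3],C[:3,3]
def ray(f,uv,s=None):
    R,t=cam(f,s); p=cv2.undistortPoints(np.array(uv,float).reshape(-1,1,2),f['mtx'],np.array(f['dist']))[:,0]
    d=(R.T@np.c_[p,np.ones(len(p))].T).T; d/=np.linalg.norm(d,axis=1)[:,None]
    return -R.T@t, d
def onplane(f,uv,z,s=None):
    o,d=ray(f,uv,s); return o+d*((z-o[2])/d[:,2])[:,None]
def proj(f,P,s=None):
    R,t=cam(f,s); return cv2.projectPoints(np.array(P,float).reshape(-1,1,3),cv2.Rodrigues(R)[0],t,f['mtx'],np.array(f['dist']))[0][:,0]
def tri(f1,uv1,f2,uv2,s1=None,s2=None):
    o1,d1=ray(f1,uv1,s1);o2,d2=ray(f2,uv2,s2);out=[]
    for a,b in zip(d1,d2):
        A=np.c_[a,-b];k=np.linalg.lstsq(A,o2-o1,rcond=None)[0]
        p,q=o1+k[0]*a,o2+k[1]*b; out.append(np.r_[(p+q)/2,np.linalg.norm(p-q)])
    return np.array(out)
E
python3 - <<'E'
from h import *
import pickle
s=sense(); print(s)
F={}
for n in ("scene","side","wrist"):
    f=grab_frame(n);F[n]=f;cv2.imwrite(f"pics/{n}0.png",f["img"][:,:,::-1]);R,t=cam(f,s);print(n,-R.T@t,R[2])
pickle.dump((s,F),open("f0.pkl","wb"))
E
```

```text
{'clock': 0.0, 'qpos': array([-1.14139075e+00,  3.53652583e-01,  1.63415467e+00,  1.56158256e-05,
        1.15522169e+00, -2.41427679e-03]), 'qvel': array([-1.38016816e-03, -6.93145317e-06,  6.74150678e-04,  1.57448385e-04,
       -1.95707173e-03,  1.84769140e-03]), 'joint_efforts': array([ 1.63551613e-03, -6.05245829e+01, -3.42068553e+01, -4.85299233e-05,
        9.56005213e-03,  7.42062753e-06]), 'eef_pos': array([ 261.3774154 , -567.20138839,  247.55012064]), 'tcp_rot': array([-3.14015640e+00, -1.77451695e-05,  4.31813527e-01]), 'contact_force': array([ 0.17360595, -0.28649451, -1.08748722]), 'wrist_torque': array([-0.0295215 , -0.06905241,  0.04689893]), 'grasp_force': 0.0, 'opening': 0.9954628988295006}
scene [1304.39133036 -620.3112538  1304.54589406] [-0.47330914  0.43886385 -0.76379119]
side [261.39141322 837.83771302 703.67356524] [ 0.24878139 -0.73400348 -0.63193885]
wrist [ 322.80398101 -540.13407882  373.18514238] [-0.24078737 -0.10887649 -0.96445184]
```

View pics/scene0.png

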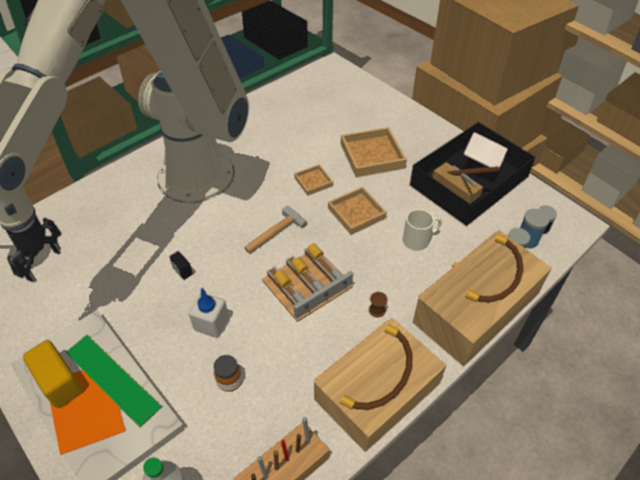

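View pics/side0.png

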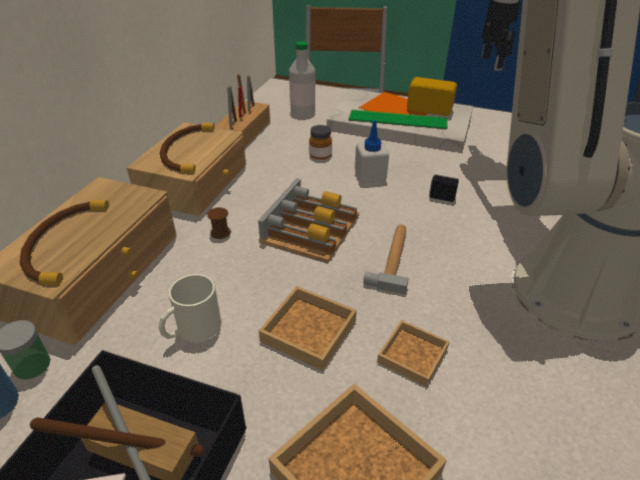

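Scene view: the gauge is at (308,280), with its three brass sleeves at (280,277), (297,263) and (315,252). There are three tray-like things: small at (313,179), middle at (357,210) and large at (373,152). In the side view these are (413,352), (308,326) and (357,455). The middle-sized one, beside the mug, fits the description. I'll confirm it and the gauge in one enlarged crop, with blob measurements.

Run:
```python
from h import *
import pickle
s,F=pickle.load(open("f0.pkl","rb"))
a=F["scene"]["img"][125:325,250:415];b=F["side"]["img"][170:470,250:460]
A=cv2.resize(a,None,fx=2.9,fy=2.9,interpolation=cv2.INTER_CUBIC)[:580];B=cv2.resize(b[:290],None,fx=1.53,fy=2.0,interpolation=cv2.INTER_CUBIC)[:580]
print(A.shape,B.shape)
im=np.hstack([A,B]);cv2.imwrite("pics/crop1.png",im[:,:800,::-1])
for n,(x0,x1,y0,y1) in {"scene":(262,355,238,320),"side":(255,362,178,262)}.items():
    h=cv2.cvtColor(F[n]["img"],cv2.COLOR_RGB2HSV)
    m=cv2.inRange(h,(18,150,110),(32,255,255));k=np.zeros_like(m);k[y0:y1,x0:x1]=m[y0:y1,x0:x1]
    c,l,st,ce=cv2.connectedComponentsWithStats(k)
    print(n,[(st[i].tolist(),ce[i].round(1).tolist()) for i in range(1,c) if st[i][4]>15])
# trays: brown regions
for n in ("scene","side"):
    h=cv2.cvtColor(F[n]["img"],cv2.COLOR_RGB2HSV)
    m=cv2.inRange(h,(8,75,40),(25,255,255))
    m=cv2.morphologyEx(m,cv2.MORPH_OPEN,np.ones((2,2)))
    c,l,st,ce=cv2.connectedComponentsWithStats(m)
    for i in range(1,c):
        if st[i][4]>300: 
            g=onplane(F[n],[ce[i]],15)[0]
            cnt=max(cv2.findContours((l==i).astype(np.uint8),0,1)[0],key=cv2.contourArea)
            r=cv2.minAreaRect(onplane(F[n],cnt.reshape(-1,2),30)[:,:2].astype(np.float32))
            if 200<g[0]<800 and -400<g[1]<500: print(n,st[i].tolist(),ce[i].round(1),g.round(),"rect",np.round(r[0]),np.round(r[1]),round(r[2],1))
```

```text
(580, 478, 3) (580, 321, 3)
scene [([308, 244, 15, 16, 137], [314.6, 251.3]), ([292, 258, 16, 16, 164], [299.4, 265.0]), ([274, 270, 17, 18, 178], [282.0, 278.4])]
side [([322, 192, 18, 11, 124], [330.6, 196.6]), ([314, 206, 20, 13, 165], [323.2, 211.8]), ([308, 223, 20, 14, 185], [317.4, 229.5])]
scene [295, 166, 39, 30, 738] [314.3 180.1] [298. 265.  15.] rect [308. 256.] [100. 109.] 77.0
scene [329, 188, 59, 47, 1655] [357.7 210.7] [486. 276.  15.] rect [494. 267.] [143. 148.] 79.9
scene [246, 217, 48, 37, 459] [269.2 235.1] [384.  12.  15.] rect [394.   8.] [ 30. 180.] 4.0
scene [263, 244, 70, 74, 2052] [299.1 277.2] [560. -22.  15.] rect [581. -21.] [201. 163.] 88.4
scene [370, 293, 18, 25, 352] [378.6 305.1] [772.  76.  15.] rect [778.  69.] [44. 78.] 40.8
side [260, 192, 100, 72, 3410] [314.4 228.8] [562.   3.  15.] rect [562.  -6.] [244. 166.] 84.7
side [208, 209, 24, 31, 502] [219.5 223.5] [775.  58.  15.] rect [765.  75.] [ 46. 117.] 32.4
side [386, 225, 21, 51, 580] [396.5 250.6] [370.  16.  15.] rect [367.  26.] [ 25. 170.] 3.2
side [260, 287, 97, 84, 4946] [308.8 327.8] [473. 283.  15.] rect [470. 289.] [150. 140.] 80.1
side [379, 321, 71, 66, 2833] [413.8 353.2] [282. 276.  15.] rect [282. 285.] [108.  95.] 76.5
side [270, 385, 177, 95, 10253] [356.6 446. ] [328. 471.  15.] rect [319. 504.] [189. 185.] 63.7
```

View pics/crop1.png

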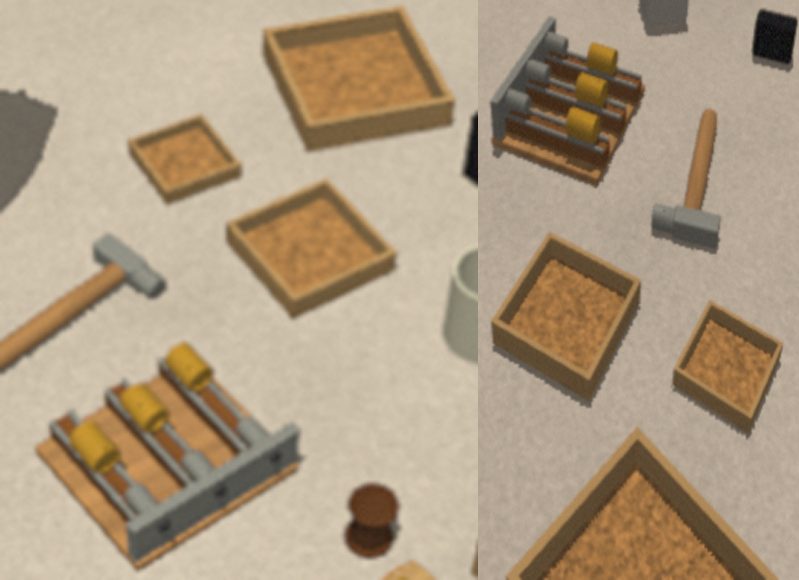

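The crop confirms it: the tray with centre about (357,210) in scene and (308,328) in side has sides of about 130 mm once the wall height is allowed for, against roughly 95 mm and 175 mm for the other two. It is centred near (480,280), yawed about -10°. The gauge has its back plate away from the robot and its lanes nearly along world x. I'll move the wrist camera over the gauge.

Call:
send_rows([
  [[0.018,0.037,0.002,0,0,-0.043,-1],[0.018,0.037,0.002,0,0,-0.043,-1],[0.018,0.037,0.002,0,0,-0.043,-1],[0.018,0.037,0.002,0,0,-0.043,-1],[0.018,0.037,0.002,0,0,-0.043,-1],[0.018,0.037,0.002,0,0,-0.043,-1],[0.018,0.037,0.002,0,0,-0.043,-1],[0.018,0.037,0.002,0,0,-0.043,-1],[0.018,0.037,0.002,0,0,-0.043,-1],[0.018,0.037,0.002,0,0,-0.043,-1]],
], grip_force=20)

```text
clock: 1.15
eef_pos: [441.9, -196.0, 268.4]
tcp_rot: [3.142, -0.0, -0.0]
contact_force: [0.5, -0.3, 0.9]
opening: -0.002
grasp_force: 0.0
```

Call:
send_rows([
  [[0.018,0.037,0.002,0,0,0,-1],[0.018,0.037,0.002,0,0,0,-1],[0.018,0.037,0.002,0,0,0,-1],[0.018,0.037,0.002,0,0,0,-1],[0.01,0.02,0.002,0,0,0,-1],[0,0,0,0,0,0,-1],[0,0,0,0,0,0,-1]],
])

```text
clock: 1.85
eef_pos: [523.3, -29.4, 278.0]
tcp_rot: [3.141, 0.001, 0.003]
contact_force: [-0.4, -1.3, -0.1]
opening: 0.001
grasp_force: 0.0
```

Run:
```python
from h import *
import pickle
s0,F=pickle.load(open("f0.pkl","rb"))
S=[(314.6,251.3),(299.4,265),(282,278.4)];D=[(317.4,229.5),(323.2,211.8),(330.6,196.6)]
print(tri(F["scene"],S,F["side"],D).round(1))
P=tri(F["scene"],[(294.8,305),(352.8,272.6)],F["side"],[(298.4,180),(259.8,220)]);print("plate top corners",P.round(1))
s=sense();f=grab_frame("wrist");pickle.dump((s,f),open("w1.pkl","wb"));print(s["clock"],s["eef_pos"],s["tcp_rot"])
cv2.imwrite("pics/w1.png",f["img"][:,:,::-1])
h=cv2.cvtColor(f["img"],cv2.COLOR_RGB2HSV);m=cv2.inRange(h,(18,150,90),(32,255,255))
c,l,st,ce=cv2.connectedComponentsWithStats(m)
for i in range(1,c):
    if st[i][4]>200: print(st[i],ce[i],onplane(f,[ce[i]],60,s)[0].round(1))
```

```text
[[540.4  50.3  52.6   3.2]
 [549.4 -13.4  53.7   3.7]
 [552.8 -77.6  53.1   3.2]]
plate top corners [[ 645.4 -109.9   60.1    1.9]
 [ 667.3   72.5   61.1    7.8]]
1.85 [523.27684338 -29.44193495 277.95224673] [3.14134167e+00 8.18333643e-04 3.18221022e-03]
[ 361  165   33   44 1004] [378.60557769 186.5189243 ] [551.5 -79.   60. ]
[ 294  169   32   44 1005] [310.39402985 190.87462687] [547.1 -15.1  60. ]
[227 179  32  31 687] [242.24308588 193.22270742] [544.8  49.3  60. ]
```

View pics/w1.png

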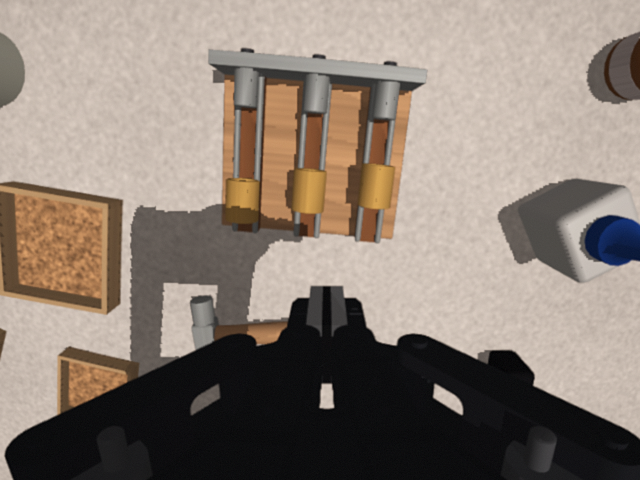

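The wrist view shows the gauge with its plate at the top, the sleeves at (242,197), (310,191) and (378,187), the middle tray at (60,247) and the small tray at (97,378). Next I'll fit the plate edges and the lane axes for the yaw.

Run:
```python
from h import *
import pickle
s,f=pickle.load(open("w1.pkl","rb"));s0,F=pickle.load(open("f0.pkl","rb"))
h=cv2.cvtColor(f["img"],cv2.COLOR_RGB2HSV);g=cv2.cvtColor(f["img"],cv2.COLOR_RGB2GRAY).astype(float)
cols=[c for c in range(220,415) if not any(abs(c-k)<12 for k in(247,319,390))]
for name,sgn in(("far",1),("any",-1)):
    pts=[]
    for c in cols:
        d=np.diff(g[40:95,c])
        r=np.argmin(d) if name=="far" else None
        if r is None: continue
        pts.append((c,40+r+.5))
    if pts:
        P=onplane(f,pts,64,s);k=np.polyfit(P[:,1],P[:,0],1)
        for _ in range(3):
            e=P[:,0]-np.polyval(k,P[:,1]);P=P[abs(e)<3*np.median(abs(e))+.3];k=np.polyfit(P[:,1],P[:,0],1)
        print(name,len(P),"x=%.4f*y+%.1f"%tuple(k))
print([int(v) for v in g[45:95,280]])
# sleeve masks: wrist side edges at axis height z=50 -> axis direction and ends
m=cv2.inRange(h,(18,130,60),(34,255,255))
c,l,st,ce=cv2.connectedComponentsWithStats(m)
for i in range(1,c):
    if st[i][4]<200: continue
    L=[];Rr=[]
    x,y,w,hh,_=st[i]
    for v in range(y+7,y+hh-7):
        u=np.where(l[v]==i)[0]
        L.append((u[0]-.5,v));Rr.append((u[-1]+.5,v))
    A=onplane(f,L,50,s);B=onplane(f,Rr,50,s)
    ka=np.polyfit(A[:,0],A[:,1],1);kb=np.polyfit(B[:,0],B[:,1],1)
    top=onplane(f,[(x+w/2,y)],66,s)[0];bot=onplane(f,[(x+w/2,y+hh)],66,s)[0]
    print("slopes",ka[0].round(3),kb[0].round(3),"y mid@550",((np.polyval(ka,550)+np.polyval(kb,550))/2).round(1),"width",(np.polyval(ka,550)-np.polyval(kb,550)).round(1),"x ends(z66)",top[0].round(1),bot[0].round(1))
# wrist + scene triangulation for height
S=[(314.6,251.3),(299.4,265),(282,278.4)];W=[(242.2,193.2),(310.4,190.9),(378.6,186.5)]
print(tri(F["scene"],S,f,W,None,s).round(1)); print(tri(F["side"],[(317.4,229.5),(323.2,211.8),(330.6,196.6)],f,W,None,s).round(1))
# pin nose px, approx, at z=61
print(onplane(f,[(245,108),(315,113),(384,118)],55,s).round(1))
# tray corners rim inner/outer (wrist, z=30)
print("tray",onplane(f,[(122,199),(109,313)],30,s).round(1))
```

```text
far 126 x=0.0823*y+652.0
[190, 193, 196, 200, 206, 208, 212, 209, 201, 180, 151, 151, 156, 156, 157, 156, 152, 152, 154, 154, 154, 157, 162, 156, 110, 61, 50, 54, 56, 54, 54, 53, 54, 59, 68, 74, 74, 71, 81, 124, 149, 154, 152, 151, 151, 150, 150, 148, 148, 152]
slopes -0.18 -0.106 y mid@550 -80.2 width 24.2 x ends(z66) 571.7 531.2
slopes -0.142 -0.097 y mid@550 -15.0 width 24.5 x ends(z66) 567.8 527.2
slopes -0.161 -0.037 y mid@550 51.0 width 26.5 x ends(z66) 558.7 529.9
[[543.9  49.9  55.4   1.1]
 [547.6 -12.9  50.5   4.8]
 [552.6 -78.4  53.3   4.7]]
[[541.5  50.1  52.6   5.1]
 [547.1 -14.5  54.3   1.5]
 [551.3 -79.8  52.9   1.3]]
[[621.7  44.   55. ]
 [617.2 -19.5  55. ]
 [613.3 -82.3  55. ]]
tray [[535.  183.4  30. ]
 [404.  218.5  30. ]]
```

The fit gives a yaw of about -0.08 rad. The sleeves' visible surfaces are near z 53 (axis 50, as it should be), with middles at a (551,-79), b (547,-15) and c (539,50). I'll descend behind lane a with the fingers shut and push.

Call:
send_rows([
  [[-0.003,-0.006,-0.027,0,0,-0.01,-1],[-0.003,-0.006,-0.027,0,0,-0.01,-1],[-0.003,-0.006,-0.027,0,0,-0.01,-1],[-0.003,-0.006,-0.027,0,0,-0.01,-1],[-0.003,-0.006,-0.027,0,0,-0.01,-1],[-0.003,-0.006,-0.027,0,0,-0.01,-1],[-0.001,-0.006,-0.027,0,0,-0.01,-1],[0,-0.004,-0.027,0,0,-0.01,-1],[0,0,0,0,0,0,-1],[0,0,0,0,0,0,-1]],
])

```text
clock: 2.9
eef_pos: [504.0, -76.4, 62.5]
tcp_rot: [-3.142, 0.001, -0.079]
contact_force: [-0.2, -0.4, 0.9]
opening: 0.002
grasp_force: 0.0
```

Call:
send_rows([
  [[0.004,-0.0003,0,0,0,0,-1],[0.004,-0.0003,0,0,0,0,-1],[0.004,-0.0003,0,0,0,0,-1],[0.004,-0.0003,0,0,0,0,-1],[0.004,-0.0003,0,0,0,0,-1],[0,0,0,0,0,0,-1]],
])

```text
clock: 3.5
eef_pos: [525.3, -77.1, 62.4]
tcp_rot: [3.142, -0.001, -0.078]
contact_force: [1.0, -0.6, -0.2]
opening: 0.001
grasp_force: 0.0
```

```bash
cat > sl.py <<'E'
from h import *
import sys
s=sense();f=grab_frame("wrist");print(s["clock"],s["eef_pos"].round(1),s["tcp_rot"].round(3),s["contact_force"].round(1))
if len(sys.argv)>1: cv2.imwrite(f"pics/{sys.argv[1]}.png",f["img"][:,:,::-1])
h=cv2.cvtColor(f["img"],cv2.COLOR_RGB2HSV);m=cv2.inRange(h,(18,130,60),(34,255,255))
c,l,st,ce=cv2.connectedComponentsWithStats(m)
for i in range(1,c):
    x,y,w,hh,a=st[i]
    if a>200:
        t,b=onplane(f,[(x+w/2,y),(x+w/2,y+hh)],66,s);print(st[i],"front x %.1f rear %.1f y %.1f"%(t[0],b[0],t[1]))
E
python3 sl.py w2
```

```text
3.5 [525.3 -77.1  62.4] [ 3.142e+00 -1.000e-03 -7.800e-02] [ 1.  -0.6 -0.2]
[ 282  183   80  117 7244] front x 580.0 rear 538.0 y -80.6
[139 220  43  12 203] front x 571.9 rear 567.6 y -24.1
[ 115  227   85   74 3662] front x 569.5 rear 542.0 y -22.5
[  0 253  49  42 942] front x 564.0 rear 547.8 y 29.4
```

View pics/w2.png

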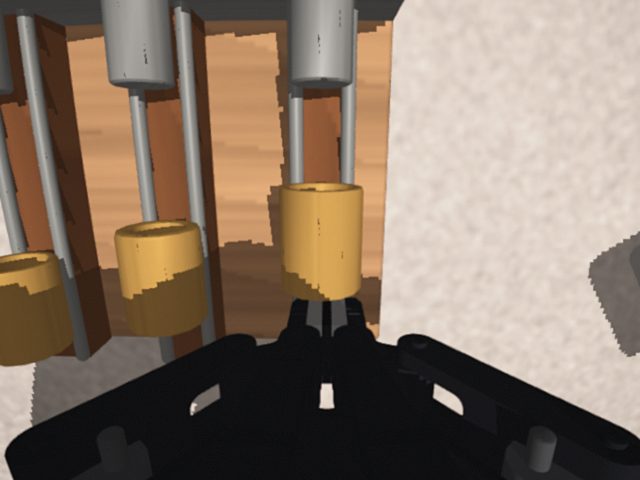

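The close view shows sleeve a in line and against the fingers, its front rim at row 183 and the pin nose at about row 80 (col 321). Next is the gap to the nose.

Run:
```python
from h import *
s=sense();f=grab_frame("wrist")
for z in (39,50,61): print(z,onplane(f,[(321,80),(138,82),(321,86)],z,s).round(1)[:,:2].tolist())
print(onplane(f,[(321,183),(321,192)],66,s).round(1)[:,:2].tolist(),onplane(f,[(390,20)],64,s).round(1))
```

```text
39 [[615.7, -82.7], [621.4, -12.3], [613.6, -82.6]]
50 [[614.0, -82.8], [619.2, -17.5], [612.0, -82.6]]
61 [[612.2, -82.8], [617.0, -22.7], [610.4, -82.6]]
[[579.5, -80.2], [576.6, -80.0]] [[ 627.6 -105.3   64. ]]
```

Call:
send_rows([
  [[0.004,-0.0003,0,0,0,0,-1],[0.005,-0.0004,0,0,0,0,-1],[0.005,-0.0004,0,0,0,0,-1],[0.005,-0.0004,0,0,0,0,-1],[0.004,-0.0003,0,0,0,0,-1],[0.002,-0.0002,0,0,0,0,-1],[0,0,0,0,0,0,-1]],
])

```text
clock: 4.3
eef_pos: [549.9, -79.2, 62.3]
tcp_rot: [-3.142, -0.0, -0.078]
contact_force: [0.4, -0.4, 0.3]
opening: -0.003
grasp_force: 0.0
```

Call:
send_rows([
  [[0.001,-0.0001,0,0,0,0,-1],[0.001,-0.0001,0,0,0,0,-1],[0.001,-0.0001,0,0,0,0,-1]],
])

```text
clock: 4.6
eef_pos: [552.5, -79.4, 62.3]
tcp_rot: [-3.142, 0.0, -0.078]
contact_force: [0.4, -0.1, 0.1]
opening: 0.0
grasp_force: 0.2
```

```bash
python3 sl.py w3
```

```text
4.6 [552.5 -79.4  62.3] [-3.142  0.    -0.078] [ 0.4 -0.1  0.1]
[ 281  184   81  117 7206] front x 606.8 rear 564.8 y -82.7
```

Call:
send_rows([
  [[0.001,-0.0001,0,0,0,0,-1],[0.001,-0.0001,0,0,0,0,-1],[0.001,-0.0001,0,0,0,0,-1],[0.001,-0.0001,0,0,0,0,-1]],
])

```text
clock: 5.05
eef_pos: [556.6, -79.8, 62.3]
tcp_rot: [-3.142, 0.0, -0.078]
contact_force: [-0.6, -0.1, -0.5]
opening: 0.0
grasp_force: 0.3
```

```bash
python3 sl.py w4
```

```text
5.05 [556.6 -79.8  62.3] [-3.142  0.    -0.078] [-0.6 -0.1 -0.5]
[ 281  184   81  118 7244] front x 611.0 rear 568.6 y -83.1
```

View pics/w4.png

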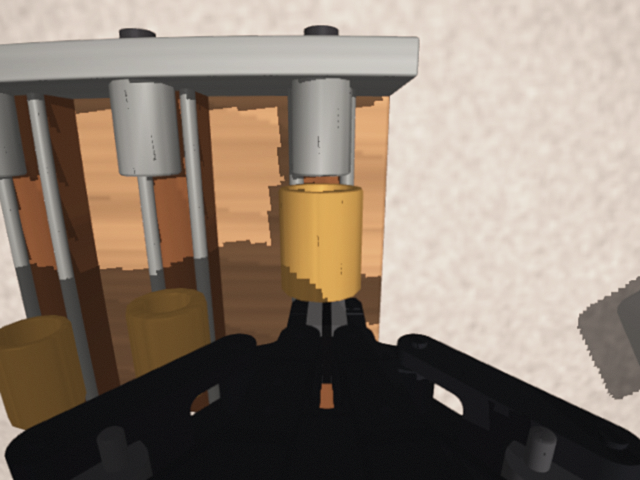

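The pin nose is at (321,175) and the sleeve front at (321,184), so a few mm are left. I'll continue slowly.

Call:
send_rows([
  [[0.001,-0.0001,0,0,0,0,-1],[0.001,-0.0001,0,0,0,0,-1],[0.001,-0.0001,0,0,0,0,-1],[0.001,-0.0001,0,0,0,0,-1]],
])

```text
clock: 5.5
eef_pos: [560.7, -80.2, 62.3]
tcp_rot: [-3.142, -0.0, -0.078]
contact_force: [-0.6, 0.5, 0.6]
opening: 0.002
grasp_force: 0.3
```

Call:
send_rows([
  [[0.001,-0.0001,0,0,0,0,-1],[0.001,-0.0001,0,0,0,0,-1],[0.001,-0.0001,0,0,0,0,-1]],
])

```text
clock: 5.8
eef_pos: [563.6, -80.6, 62.3]
tcp_rot: [-3.142, 0.0, -0.078]
contact_force: [0.4, 0.2, -0.3]
opening: -0.002
grasp_force: 0.3
```

Call:
send_rows([
  [[0.001,-0.0001,0,0,0,0,-1],[0.001,-0.0001,0,0,0,0,-1],[0.001,-0.0001,0,0,0,0,-1]],
])

```text
clock: 6.1
eef_pos: [566.7, -80.9, 62.3]
tcp_rot: [-3.142, -0.0, -0.078]
contact_force: [-0.9, 0.5, 0.2]
opening: -0.004
grasp_force: 0.3
```

```bash
python3 sl.py w5; python3 -c "
import cv2;cv2.imwrite('pics/w5c.png',cv2.resize(cv2.imread('pics/w5.png')[20:320,200:440],None,fx=2,fy=2))"
```

```text
6.1 [566.7 -80.9  62.3] [-3.142 -0.    -0.078] [-0.9  0.5  0.2]
[ 282  187   80  114 6789] front x 620.0 rear 579.0 y -84.2
```

View pics/w5c.png

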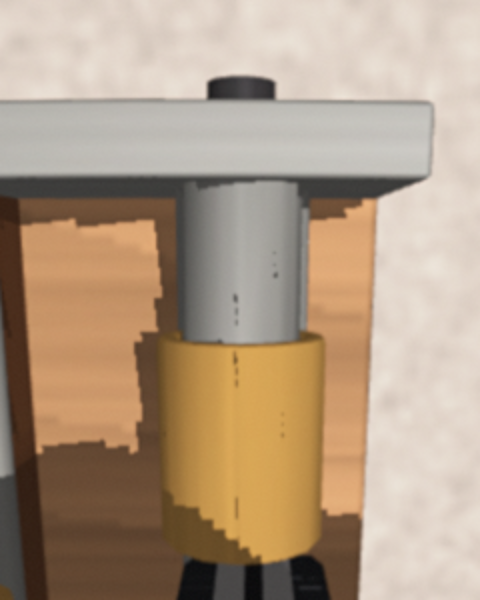

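Sleeve a's front now meets the pin nose at (320,190) with no force. I'll keep going gently.

Call:
send_rows([
  [[0.001,-0.0001,0,0,0,0,-1],[0.001,-0.0001,0,0,0,0,-1],[0.001,-0.0001,0,0,0,0,-1]],
])

```text
clock: 6.45
eef_pos: [569.6, -81.1, 62.3]
tcp_rot: [-3.142, 0.0, -0.078]
contact_force: [-1.1, 0.5, -0.1]
opening: 0.001
grasp_force: 0.3
```

```bash
python3 sl.py w6
python3 - <<'E'
from h import *
import rig
s=sense();f=grab_frame("wrist");g=f["img"][:,:,1].astype(int)
print(g[90:200,322].tolist())
E
```

```text
6.45 [569.6 -81.1  62.3] [-3.142  0.    -0.078] [-1.1  0.5 -0.1]
[ 282  188   79  112 6740] front x 622.6 rear 582.4 y -84.3
[192, 191, 191, 191, 190, 189, 189, 187, 187, 188, 190, 191, 193, 194, 196, 195, 194, 191, 192, 191, 191, 189, 190, 192, 190, 190, 179, 152, 106, 71, 86, 140, 165, 167, 165, 164, 166, 166, 166, 166, 165, 165, 166, 167, 166, 166, 167, 167, 167, 167, 169, 166, 168, 168, 169, 167, 169, 167, 168, 167, 168, 168, 169, 168, 169, 168, 170, 171, 169, 171, 169, 170, 171, 169, 169, 171, 170, 170, 170, 170, 171, 169, 171, 170, 171, 171, 171, 171, 171, 172, 171, 174, 174, 173, 171, 174, 172, 171, 173, 175, 172, 144, 109, 131, 160, 165, 166, 165, 164, 166]
```

It has entered: only about 28 mm of the pin is still visible. I'll slide it on.

Call:
send_rows([
  [[0.002,-0.0002,0,0,0,0,-1],[0.002,-0.0002,0,0,0,0,-1],[0.002,-0.0002,0,0,0,0,-1],[0.002,-0.0002,0,0,0,0,-1],[0.002,-0.0002,0,0,0,0,-1],[0.002,-0.0002,0,0,0,0,-1],[0.002,-0.0002,0,0,0,0,-1],[0.002,-0.0002,0,0,0,0,-1],[0.002,-0.0002,0,0,0,0,-1],[0.001,-0.0001,0,0,0,0,-1]],
])

```text
clock: 7.55
eef_pos: [588.8, -83.1, 62.3]
tcp_rot: [3.142, -0.0, -0.078]
contact_force: [-1.4, 0.3, -0.4]
opening: -0.001
grasp_force: 0.3
```

```bash
python3 sl.py w7
python3 - <<'E'
from h import *
s=sense();f=grab_frame("wrist");g=f["img"][:,:,1].astype(int)
print(g[130:215,322].tolist()); print(onplane(f,[(322,r) for r in range(140,180,10)],64,s)[:,0])
E
```

```text
7.55 [588.8 -83.1  62.3] [ 3.142 -0.    -0.078] [-1.4  0.3 -0.4]
[ 283  188   78  114 6273] front x 641.8 rear 600.8 y -86.4
[69, 65, 66, 68, 65, 64, 66, 67, 65, 68, 66, 69, 99, 143, 172, 180, 182, 181, 180, 180, 180, 183, 182, 181, 180, 178, 177, 175, 173, 173, 174, 176, 175, 176, 176, 176, 174, 173, 172, 170, 168, 169, 168, 168, 167, 166, 154, 121, 89, 108, 144, 151, 151, 150, 151, 150, 150, 150, 154, 151, 126, 77, 81, 125, 152, 158, 156, 154, 157, 156, 156, 155, 156, 156, 156, 155, 155, 156, 154, 154, 157, 156, 157, 156, 156]
[657.30750731 654.11791983 650.89035164 647.62327069]
```

Call:
send_rows([
  [[0.001,-0.0001,0,0,0,0,-1],[0.001,-0.0001,0,0,0,0,-1],[0.001,-0.0001,0,0,0,0,-1]],
])

```text
clock: 7.95
eef_pos: [591.6, -83.4, 62.3]
tcp_rot: [3.142, 0.0, -0.078]
contact_force: [-0.7, -0.1, -0.6]
opening: -0.003
grasp_force: 0.3
```

Call:
send_rows([
  [[0.0005,0,0,0,0,0,-1],[0.0005,0,0,0,0,0,-1]],
])

```text
clock: 8.15
eef_pos: [592.6, -83.4, 62.3]
tcp_rot: [-3.142, 0.0, -0.078]
contact_force: [-0.9, -0.9, 0.5]
opening: 0.001
grasp_force: 0.3
```

Call:
send_rows([
  [[0.0005,0,0,0,0,0,-1]],
])

```text
clock: 8.25
eef_pos: [593.1, -83.3, 62.3]
tcp_rot: [3.142, 0.0, -0.078]
contact_force: [-0.2, -0.5, 0.5]
opening: 0.001
grasp_force: 0.3
```

Call:
send_rows([
  [[0.0005,0,0,0,0,0,-1],[0.0005,0,0,0,0,0,-1]],
])

```text
clock: 8.45
eef_pos: [593.4, -83.3, 62.2]
tcp_rot: [3.142, 0.001, -0.078]
contact_force: [-4.0, -0.3, 3.2]
opening: -0.002
grasp_force: 2.2
```

Call:
send_rows([
  [[0.0005,0,0,0,0,0,-1]],
])

```text
clock: 8.55
eef_pos: [593.4, -83.3, 62.1]
tcp_rot: [-3.142, 0.002, -0.078]
contact_force: [-6.9, -0.6, 3.3]
opening: -0.002
grasp_force: 3.2
```

```bash
python3 sl.py w8
python3 - <<'E'
from h import *
g=cv2.imread("pics/w8.png")[:,:,1].astype(int)
print(g[170:205,322].tolist())
E
```

```text
8.55 [593.4 -83.3  62.1] [-3.142e+00  2.000e-03 -7.800e-02] [-6.9 -0.6  3.3]
[ 280  192   81  109 6167] front x 645.1 rear 605.9 y -86.0
[172, 170, 169, 169, 171, 171, 172, 172, 172, 171, 170, 168, 168, 166, 164, 162, 164, 163, 163, 159, 143, 108, 79, 108, 143, 153, 155, 154, 154, 153, 153, 153, 154, 155, 155]
```

Sleeve a stopped softly at 7 N after about 32 mm of pin with none of the pin showing, so it is home (TCP x 593.4). For lane b the nose should then be at TCP x ≈ 566.5 and home at ≈ 598.5. Now I'll go to lane b.

Call:
send_rows([
  [[-0.004,0.0003,0.0,0,0,0,-1],[-0.03,0.0024,0.0,0,0,0,-1],[-0.03,0.0024,0,0,0,0,-1],[-0.03,0.0024,0,0,0,0,-1],[0,0,0,0,0,0,-1],[0,0.032,0,0,0,0,-1],[0,0.032,0,0,0,0,-1],[0,0,0,0,0,0,-1],[0,0,0,0,0,0,-1]],
])

```text
clock: 9.5
eef_pos: [501.6, -11.4, 62.5]
tcp_rot: [-3.142, -0.002, -0.076]
contact_force: [0.5, -0.4, -0.9]
opening: 0.0
grasp_force: 0.0
```

Call:
send_rows([
  [[0.004,-0.0003,0,0,0,0,-1],[0.005,-0.0004,0,0,0,0,-1],[0.006,-0.0005,0,0,0,0,-1],[0.006,-0.0005,0,0,0,0,-1],[0.006,-0.0005,0,0,0,0,-1],[0.006,-0.0005,0,0,0,0,-1],[0.006,-0.0005,0,0,0,0,-1],[0.006,-0.0005,0,0,0,0,-1],[0.006,-0.0005,0,0,0,0,-1],[0.004,-0.0003,0,0,0,0,-1]],
])

```text
clock: 10.5
eef_pos: [556.2, -16.3, 62.3]
tcp_rot: [-3.142, -0.0, -0.078]
contact_force: [-1.0, 0.1, -0.7]
opening: 0.002
grasp_force: 0.3
```

Call:
send_rows([
  [[0.002,-0.0002,0,0,0,0,-1],[0.002,-0.0002,0,0,0,0,-1],[0.001,-0.0001,0,0,0,0,-1],[0.001,-0.0001,0,0,0,0,-1],[0.001,-0.0001,0,0,0,0,-1]],
])

```text
clock: 11.0
eef_pos: [562.5, -17.0, 62.3]
tcp_rot: [-3.142, 0.0, -0.078]
contact_force: [-0.0, 1.1, 0.3]
opening: 0.001
grasp_force: 0.2
```

Call:
send_rows([
  [[0.001,-0.0001,0,0,0,0,-1],[0.001,-0.0001,0,0,0,0,-1]],
])

```text
clock: 11.2
eef_pos: [564.6, -17.2, 62.3]
tcp_rot: [-3.142, 0.0, -0.078]
contact_force: [0.1, 0.3, -0.2]
opening: 0.001
grasp_force: 0.2
```

Call:
send_rows([
  [[0.001,-0.0001,0,0,0,0,-1],[0.001,-0.0001,0,0,0,0,-1]],
])

```text
clock: 11.4
eef_pos: [566.6, -17.4, 62.3]
tcp_rot: [-3.142, -0.0, -0.078]
contact_force: [-0.5, 0.7, 0.4]
opening: 0.001
grasp_force: 0.3
```

Call:
send_rows([
  [[0.001,-0.0001,0,0,0,0,-1]],
])

```text
clock: 11.5
eef_pos: [566.8, -17.5, 62.1]
tcp_rot: [-3.142, 0.002, -0.078]
contact_force: [-6.1, 1.2, 2.9]
opening: -0.0
grasp_force: 2.8
```

Call:
send_rows([
  [[0.001,-0.0001,0,0,0,0,-1]],
])

```text
clock: 11.6
eef_pos: [566.9, -17.5, 61.9]
tcp_rot: [3.142, 0.004, -0.078]
contact_force: [-8.5, 1.6, 4.4]
opening: -0.002
grasp_force: 4.3
```

```bash
python3 sl.py w9
```

```text
11.6 [566.9 -17.5  61.9] [ 3.142  0.004 -0.078] [-8.5  1.6  4.4]
[ 447   95   99  123 9062] front x 645.2 rear 605.3 y -78.2
[ 276  187   84  114 7476] front x 620.4 rear 579.5 y -19.6
[173 328  25  24 202] front x 572.2 rear 562.1 y 34.1
```

Lane b stops at exactly the predicted nose position (TCP x 566.8) at 8 N and moves no further, so sleeve b is tight. I'll test lane c, where the nose should be at TCP x ≈ 571.6 and home at ≈ 603.6.

Call:
send_rows([
  [[-0.004,0.0003,0.0,0,0,0,-1],[-0.026,0.0021,0.0,0,0,0,-1],[-0.026,0.0021,0,0,0,0,-1],[-0.026,0.0021,0,0,0,0,-1],[0,0,0,0,0,0,-1],[0,0.032,0,0,0,0,-1],[0,0.032,0,0,0,0,-1],[0,0,0,0,0,0,-1],[0,0,0,0,0,0,-1]],
])

```text
clock: 12.55
eef_pos: [487.5, 53.4, 62.5]
tcp_rot: [-3.142, -0.001, -0.076]
contact_force: [0.3, 0.3, 0.0]
opening: 0.002
grasp_force: 0.0
```

Call:
send_rows([
  [[0.005,-0.0004,0,0,0,0,-1],[0.006,-0.0005,0,0,0,0,-1],[0.006,-0.0005,0,0,0,0,-1],[0.006,-0.0005,0,0,0,0,-1],[0.006,-0.0005,0,0,0,0,-1],[0.006,-0.0005,0,0,0,0,-1],[0.006,-0.0005,0,0,0,0,-1],[0.006,-0.0005,0,0,0,0,-1],[0.006,-0.0005,0,0,0,0,-1],[0.006,-0.0005,0,0,0,0,-1]],
])

```text
clock: 13.55
eef_pos: [546.0, 48.1, 62.2]
tcp_rot: [3.142, 0.0, -0.078]
contact_force: [-0.8, 0.5, -0.4]
opening: -0.004
grasp_force: 0.3
```

```bash
python3 sl.py w10
```

```text
13.55 [546.   48.1  62.2] [ 3.142  0.    -0.078] [-0.8  0.5 -0.4]
[ 450  114   91  118 7904] front x 618.6 rear 579.4 y -12.7
[ 276  184   82  117 7450] front x 600.5 rear 558.6 y 46.3
```

Call:
send_rows([
  [[0.006,-0.0005,0,0,0,0,-1],[0.006,-0.0005,0,0,0,0,-1],[0.004,-0.0003,0,0,0,0,-1],[0.003,-0.0002,0,0,0,0,-1],[0.001,-0.0001,0,0,0,0,-1],[0.001,-0.0001,0,0,0,0,-1]],
])

```text
clock: 14.2
eef_pos: [566.5, 46.3, 62.2]
tcp_rot: [3.142, 0.0, -0.078]
contact_force: [-1.0, 0.1, 1.8]
opening: 0.001
grasp_force: 0.3
```

Call:
send_rows([
  [[0.001,-0.0001,0,0,0,0,-1],[0.001,-0.0001,0,0,0,0,-1],[0.001,-0.0001,0,0,0,0,-1]],
])

```text
clock: 14.5
eef_pos: [569.5, 46.1, 62.3]
tcp_rot: [-3.142, 0.0, -0.078]
contact_force: [-1.1, -0.2, 0.2]
opening: -0.0
grasp_force: 0.2
```

Call:
send_rows([
  [[0.001,-0.0001,0,0,0,0,-1],[0.001,-0.0001,0,0,0,0,-1]],
])

```text
clock: 14.7
eef_pos: [571.6, 45.8, 62.3]
tcp_rot: [-3.142, 0.0, -0.078]
contact_force: [-0.3, -0.2, -0.1]
opening: -0.0
grasp_force: 0.3
```

Call:
send_rows([
  [[0.001,-0.0001,0,0,0,0,-1],[0.001,-0.0001,0,0,0,0,-1]],
])

```text
clock: 14.9
eef_pos: [573.7, 45.7, 62.3]
tcp_rot: [-3.142, -0.0, -0.078]
contact_force: [-0.2, 0.3, -0.5]
opening: 0.0
grasp_force: 0.3
```

Past the nose with no force so far; I'll carry on and watch it.

Call:
send_rows([
  [[0.001,-0.0001,0,0,0,0,-1],[0.001,-0.0001,0,0,0,0,-1],[0.001,-0.0001,0,0,0,0,-1]],
])

```text
clock: 15.2
eef_pos: [576.7, 45.4, 62.3]
tcp_rot: [-3.142, -0.0, -0.078]
contact_force: [-0.2, 0.1, 0.4]
opening: 0.0
grasp_force: 0.3
```

Call:
send_rows([
  [[0.002,-0.0002,0,0,0,0,-1],[0.003,-0.0002,0,0,0,0,-1],[0.003,-0.0002,0,0,0,0,-1],[0.003,-0.0002,0,0,0,0,-1],[0.003,-0.0002,0,0,0,0,-1],[0.003,-0.0002,0,0,0,0,-1],[0.003,-0.0002,0,0,0,0,-1],[0.001,-0.0001,0,0,0,0,-1]],
])

```text
clock: 16.0
eef_pos: [598.0, 43.8, 62.3]
tcp_rot: [-3.142, -0.0, -0.078]
contact_force: [-0.0, 0.1, 0.3]
opening: -0.001
grasp_force: 0.3
```

Call:
send_rows([
  [[0.001,-0.0001,0,0,0,0,-1],[0.001,-0.0001,0,0,0,0,-1],[0.001,-0.0001,0,0,0,0,-1]],
])

```text
clock: 16.3
eef_pos: [600.6, 43.6, 62.3]
tcp_rot: [3.142, 0.0, -0.078]
contact_force: [-0.0, -0.2, 0.3]
opening: -0.002
grasp_force: 0.3
```

Call:
send_rows([
  [[0.001,-0.0001,0,0,0,0,-1]],
])

```text
clock: 16.4
eef_pos: [601.6, 43.5, 62.3]
tcp_rot: [-3.142, 0.0, -0.078]
contact_force: [0.3, 0.0, 0.2]
opening: 0.001
grasp_force: 0.3
```

Call:
send_rows([
  [[0.001,-0.0001,0,0,0,0,-1]],
])

```text
clock: 16.5
eef_pos: [602.6, 43.4, 62.3]
tcp_rot: [-3.142, 0.0, -0.078]
contact_force: [-0.7, 0.6, 0.3]
opening: 0.0
grasp_force: 0.3
```

Call:
send_rows([
  [[0.001,-0.0001,0,0,0,0,-1]],
])

```text
clock: 16.6
eef_pos: [603.7, 43.3, 62.3]
tcp_rot: [-3.142, -0.0, -0.078]
contact_force: [-0.8, -0.8, -0.3]
opening: 0.001
grasp_force: 0.3
```

Call:
send_rows([
  [[0.001,-0.0001,0,0,0,0,-1]],
])

```text
clock: 16.7
eef_pos: [603.9, 43.2, 62.2]
tcp_rot: [3.142, 0.002, -0.078]
contact_force: [-5.0, 1.7, 3.1]
opening: 0.0
grasp_force: 2.6
```

```bash
python3 sl.py w11
```

```text
16.7 [603.9  43.2  62.2] [ 3.142e+00  2.000e-03 -7.800e-02] [-5.   1.7  3.1]
[ 278  193   80  107 6560] front x 655.4 rear 616.9 y 41.3
[ 610  211   30   89 1106] front x 641.5 rear 607.0 y -65.5
[ 444  271   74   98 4272] front x 623.4 rear 582.6 y -14.3
```

Sleeve c is home (603.9 against a predicted 603.6). Sleeve b is the tight one, standing at the nose. I'll back off, rise, open partly and line up over b.

Call:
send_rows([
  [[-0.009,0.0006,0,0,0,0,-1],[0,0,0.03,0,0,0,-1],[0,0,0.03,0,0,0,0.1],[0.003,-0.02,0.02,0,0,0,0.1],[0.002,-0.022,0,0,0,0,0.1],[0,-0.02,0,0,0,0,0.1],[0,0,0,0,0,0,0.1],[0,0,0,0,0,0,0.1]],
])

```text
clock: 17.55
eef_pos: [600.3, -18.3, 142.3]
tcp_rot: [-3.141, -0.0, -0.079]
contact_force: [-0.2, 0.3, 0.4]
opening: 0.547
grasp_force: 0.0
```

```bash
python3 sl.py w12
```

```text
17.55 [600.3 -18.3 142.3] [-3.141 -0.    -0.079] [-0.2  0.3  0.4]
[ 191  177   55   65 2551] front x 654.6 rear 617.9 y 36.2
[ 412  178   47   69 2433] front x 644.7 rear 605.1 y -82.6
[306 229  43  36 921] front x 620.6 rear 599.1 y -21.2
```

View pics/w12.png

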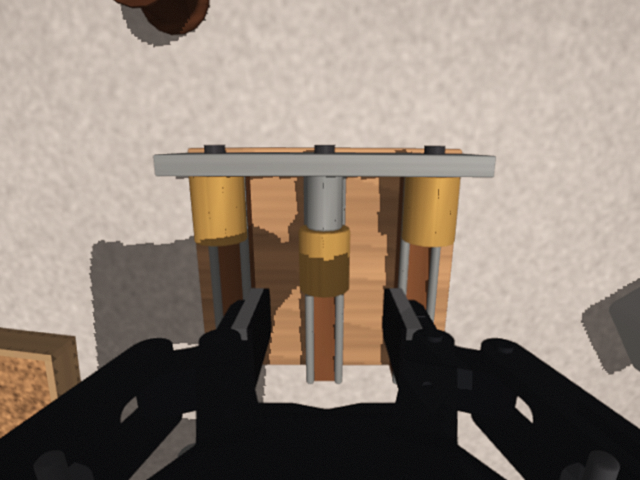

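The view shows a and c flush against the plate at (218,177) and (430,177). b stands at its nose at (324,229), centred between the fingers. I'll descend and grip.

Call:
send_rows([
  [[0,0,-0.02,0,0,0,0.1],[0,0,-0.02,0,0,0,0.1],[0,0,-0.02,0,0,0,0.1],[0,0,-0.02,0,0,0,0.1],[0,0,-0.012,0,0,0,0.1],[0,0,0,0,0,0,0.1]],
])

```text
clock: 18.2
eef_pos: [599.3, -17.5, 48.6]
tcp_rot: [3.142, 0.003, -0.077]
contact_force: [-0.7, -0.2, 0.4]
opening: 0.55
grasp_force: 0.0
```

Call:
send_rows([
  [[0,0,0,0,0,0,-0.1],[0,0,0,0,0,0,-0.25],[0,0,0,0,0,0,-0.4],[0,0,0,0,0,0,-0.6],[0,0,0,0,0,0,-1],[0,0,0,0,0,0,-1],[0,0,0,0,0,0,-1]],
], grip_force=30)

```text
clock: 18.9
eef_pos: [601.1, -17.6, 51.4]
tcp_rot: [-3.141, -0.001, -0.078]
contact_force: [-0.4, 5.7, 4.9]
opening: 0.364
grasp_force: 29.7
```

Call:
send_rows([
  [[0,0,0.01,0,0,0,-1],[0,0,0.02,0,0,0,-1],[0,0,0.03,0,0,0,-1],[0,0,0.03,0,0,0,-1],[0,0,0.03,0,0,0,-1],[-0.016,0.036,0,0,0,0,-1],[-0.016,0.036,0,0,0,0,-1],[-0.016,0.036,0,0,0,0,-1],[-0.016,0.036,0,0,0,0,-1],[-0.016,0.036,0,0,0,0,-1]],
])

```text
clock: 19.9
eef_pos: [520.1, 162.7, 171.3]
tcp_rot: [-3.142, -0.001, -0.079]
contact_force: [0.8, 0.7, -1.8]
opening: 0.366
grasp_force: 30.1
```

Call:
send_rows([
  [[-0.016,0.036,0.01,0,0,0,-1],[-0.016,0.036,0.01,0,0,0,-1],[-0.016,0.03,0,0,0,0,-1],[0,0,0,0,0,0,-1],[0,0,0,0,0,0,-1]],
])

```text
clock: 20.4
eef_pos: [472.5, 264.1, 191.0]
tcp_rot: [3.142, -0.001, -0.076]
contact_force: [-0.3, -0.7, 0.1]
opening: 0.362
grasp_force: 30.1
```

Run:
```python
from h import *
s=sense();f=grab_frame("wrist");print(s["clock"],s["eef_pos"].round(1),s["tcp_rot"].round(3),s["opening"],s["grasp_force"])
cv2.imwrite("pics/w13.png",f["img"][:,:,::-1])
```

```text
20.4 [472.5 264.1 191. ] [ 3.142e+00 -1.000e-03 -7.600e-02] 0.36157227333777303 30.129209328442812
```

View pics/w13.png

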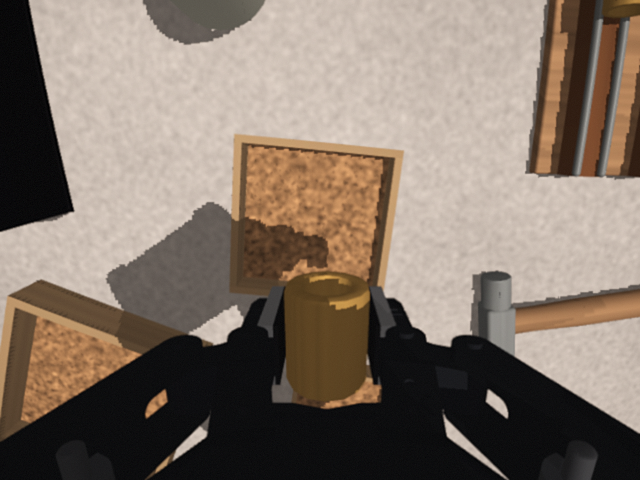

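The sleeve is held. The tray's outer rim corners are at (235,135), (403,152) and (230,293), with the large tray at lower left and the small one below the fingers. I'll cast those corners onto the rim plane to check the size and centre.

Run:
```python
from h import *
s=sense();f=grab_frame("wrist")
P=onplane(f,[(235,135),(403,151),(230,293)],30,s)[:,:2];print(P.round(1),np.linalg.norm(P[0]-P[1]),np.linalg.norm(P[0]-P[2]))
print("centre (P1+P2)/2",((P[1]+P[2])/2).round(1))
e=P[1]-P[0];print("edge angle",np.degrees(np.arctan2(e[1],e[0])))
print("sleeve front rim x",onplane(f,[(327,275)],200,s))
# height check: same rim corners in scene/side views
import pickle;s0,F=pickle.load(open("f0.pkl","rb"))
for n in("scene","side"): print(n,proj(F[n],[[*p,30] for p in P]).round(1).tolist())
```

```text
[[551.8 326.1]
 [530.1 199.6]
 [424.3 348.5]] 128.37878737017513 129.43172946762567
centre (P1+P2)/2 [477.2 274. ]
edge angle -99.7287390918519
sleeve front rim x [[496.99237408 260.65194044 200.        ]]
scene [[384.9, 211.1], [349.8, 227.8], [360.7, 185.4]]
side [[258.4, 328.6], [295.9, 284.4], [322.3, 357.8]]
```

The sides measure 128 and 129 mm (130 given), and the rim corners reproject onto both fixed views, so this is the middle tray, centred at (477,274). I'll lower the sleeve into it.

Call:
send_rows([
  [[0.003,0.005,-0.02,0,0,0,-1],[0.002,0.005,-0.03,0,0,0,-1],[0,0,-0.03,0,0,0,-1],[0,0,-0.03,0,0,0,-1],[0,0,-0.02,0,0,0,-1],[0,0,-0.015,0,0,0,-1],[0,0,-0.01,0,0,0,-1],[0,0,-0.005,0,0,0,-1],[0,0,0,0,0,0,-1],[0,0,0,0,0,0,-1]],
])

```text
clock: 21.5
eef_pos: [478.1, 274.0, 31.0]
tcp_rot: [-3.141, -0.001, -0.078]
contact_force: [0.6, 0.5, 0.1]
opening: 0.365
grasp_force: 30.1
```

Call:
send_rows([
  [[0,0,-0.002,0,0,0,-1],[0,0,-0.002,0,0,0,-1],[0,0,-0.001,0,0,0,-1],[0,0,0,0,0,0,-1]],
])

```text
clock: 21.9
eef_pos: [477.5, 273.8, 25.3]
tcp_rot: [3.142, 0.0, -0.078]
contact_force: [0.9, 0.3, -1.6]
opening: 0.367
grasp_force: 30.1
```

Call:
send_rows([
  [[0,0,0,0,0,0,-0.2],[0,0,0,0,0,0,-0.1],[0,0,0,0,0,0,0.1],[0,0,0,0,0,0,0.1],[0,0,0,0,0,0,0.1]],
])

```text
clock: 22.4
eef_pos: [477.6, 273.8, 25.3]
tcp_rot: [-3.142, -0.0, -0.078]
contact_force: [0.0, 0.5, -0.5]
opening: 0.546
grasp_force: 0.0
```

Call:
send_rows([
  [[0,0,0.01,0,0,0,0.1],[0,0,0.02,0,0,0,0.1],[0,0,0.03,0,0,0,0.1],[0,0,0.04,0,0,0,0.1],[-0.01,0,0.04,0,0,0,0.1],[-0.03,0,0.03,0,0,0,0.1],[-0.03,0,0.02,0,0,0,0.1],[0,0,0,0,0,0,0.1]],
])

```text
clock: 23.2
eef_pos: [405.8, 274.0, 218.6]
tcp_rot: [-3.139, -0.002, -0.077]
contact_force: [-0.5, -0.2, -0.3]
opening: 0.548
grasp_force: 0.0
```

```bash
python3 sl.py w14
python3 - <<'E'
from h import *
a=grab_frame("scene")["img"][150:330,230:430];b=grab_frame("side")["img"][170:400,220:420]
im=np.hstack([cv2.resize(a,(400,360)),cv2.resize(b,(400,460))[:360]]);w=cv2.imread("pics/w14.png")[:,:,::-1]
w=cv2.resize(w,(320,240));p=np.zeros((240,800,3),np.uint8);p[:,:320]=w
cv2.imwrite("pics/end.png",np.vstack([im,p])[:,:,::-1])
E
```

```text
23.2 [405.8 274.  218.6] [-3.139e+00 -2.000e-03 -7.700e-02] [-0.5 -0.2 -0.3]
[ 300  118   36   49 1342] front x 491.7 rear 456.7 y 273.3
```

View pics/end.png

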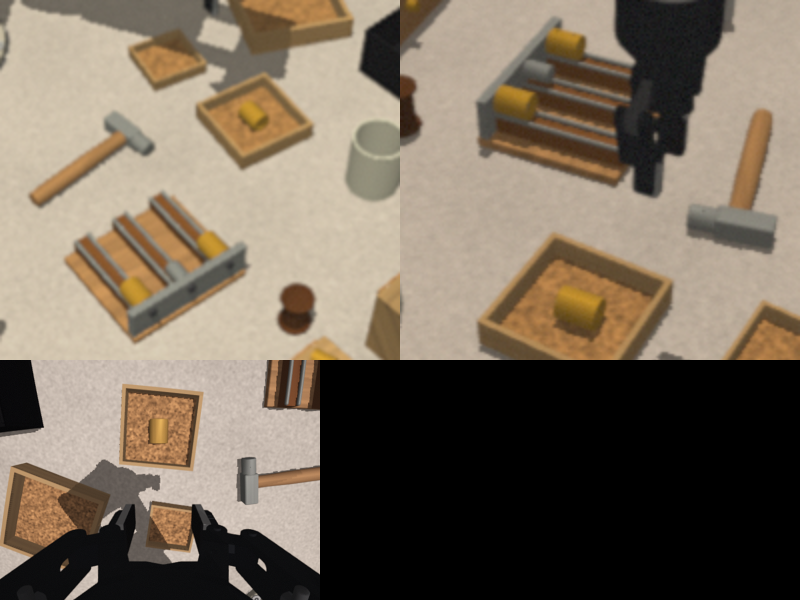

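The tight sleeve lies in the centre of the middle tray, at (252,115) in the scene crop and (580,308) in the side crop. The other two are flush with the back plate at (210,245) and (135,292), and nothing else has moved. The gripper is clear, so I'm handing in.

```bash
python3 -c "from rig import sign_off;print(sign_off())"
```

```text
the job is handed in; nothing more can be done
None
```

The job is handed in: sleeves a and c slid fully home against the back plate, and the tight sleeve from lane b was stopped at its pin's nose and now lies in the centre of the middle-sized tray, at about 23 s with peak pushing force about 9 N.

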